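# Refit and hold in the dryer's push-to-start knob

### The job

Fold the flap of the parts carton back until it leans outward about 45 degrees past upright (about 135 degrees from lying shut) and leave it so; then take the control knob out of the carton, turn it so that its bore matches the flat of the D-shaped shaft on the dryer console and push it fully home on the shaft. Press the knob and its spring-loaded shaft in as for starting the dryer, nearly to the end of the travel, and finish while holding it pressed in, not letting go; leave the spray can, tape roll and screwdriver alone.

Things in the scene. Friction and masses are not known exactly. Their poses are not given: they have to be found in the camera images.
- carton: Open cardboard parts carton, fixed to the bench: 140 mm (x) by 160 mm (y), 45 mm high, walls and floor 5 mm thick. Origin at the centre of its underside, z up; its hinged flap is on the +x wall. The knob stands inside
- flap_hinge (a point): Middle of the flap's hinge line on top of the carton's +x wall, 45 mm above the bench. Fixed to the carton, same axes: x points outward across the hinge (carton's middle is 67.5 mm towards -x), y along the hinge. The flap is a stiff panel, 80 mm from hinge to free edge, 148 mm along the hinge, 4 mm thick; at the start it stands half open, leaning over the carton and the knob
- flap (a joint): Flap angle, rad: 0 shut and level over the carton, 1.57 upright, 2.36 leaning outward 45 degrees past upright, stop at 3.1. It stays where it is left (stiff hinge, 0.08 N m: 1 to 2 N near the free edge moves it). Starts at 0.75 to 1.15
- knob_center (a point): Black plastic control knob, 56 mm high, about 60 g, standing bore-down on the carton's floor near its middle. Point on the bore axis, half-way up (28 mm). z up; x towards its pointer nose, marked by a white line on the nose half of the top. Round skirt 45 mm across, 19 mm high; on it the grip, an upright wing 16 mm thick (y), 21 mm behind the axis to 32 mm ahead, flat-sided, 19 to 56 mm up
- knob: The same knob; origin at the centre of its underside, same axes. In the underside is a blind D-shaped bore, 16 mm across and 16 mm deep, with a 4 mm wide 45-degree lead-in round its mouth; the flat of the bore is on the nose side (+x), 5 mm from the axis
- shaft_seat (a point): On the shaft's axis at the top of its black collar (32 mm across), where the knob's underside rests when home; moves with the shaft; 84 mm above the bench when not pressed. Above it the steel D-shaft rises 14 mm: 14 mm across, one flat 4 mm from the axis. x points square out of the flat: nose and flat point the same way when matched (about 0.2 rad play). z up. Stiff to turn (0.5 N m)
- shaft (a joint): How far the spring-loaded shaft is pressed in, m: 0 out, 0.008 at its end stop. 5 N starts it moving, 8 N at the end
- dial: Flat round bezel, 54 mm across, 3 mm high, that carries the shaft and turns stiffly with it; origin on the axis, 70 mm above the bench, x as for point shaft_seat. It sits on the dryer's control console, a white box with a grey face, 190 by 240 mm, 70 mm high, fixed to the bench
- spray_can: Bystander: spray can, 54 mm across, 160 mm high; origin at the centre of its underside
- tape: Bystander: roll of tape lying flat, 90 mm across, 45 mm high; origin at the centre of its underside
- driver: Bystander: screwdriver lying on the bench; origin on the bench under its middle

How it is judged (in metres and radians):
On the way, in this order (a step that is already met when the one before it is completed fails the run):
1. the flap is folded out to about 45 degrees past upright (value of joint flap between 2.09 and 2.62 rad and height (world z) of knob_center below 0.05 m), for 0.3 s.
2. the knob is fully home on the D-shaft, keyed to it (z of knob_center in the frame of shaft_seat below 0.0305 m and horizontal distance between knob_center and shaft_seat below 0.004 m and angle between the x axis of knob_center and the x axis of shaft_seat, either way round below 0.4 rad and angle between knob_center's own z axis and vertical below 0.15 rad), for 0.1 s.
At the end, for the whole second after the job is handed in: Flap at 120 to 150 degrees from shut; knob home on the shaft (underside within 2.5 mm of the collar, axes within 4 mm, tilt under 0.15 rad, nose to flat within 0.4 rad); the gripper still presses it: shaft in over 4 of its 8 mm, over 3 N on it, over 2 N of fingers on the knob (all of step 2 and value of joint flap between 2.09 and 2.62 rad and value of joint shaft above 0.004 m and contact force between knob and dial above 3 N and contact force between the fingers and knob above 2 N); the arm keeps its last pose, push and grip.
It fails at once if the spray can is disturbed (moved more than 30 mm) (distance of spray_can from where it was at the start of the episode above 0.03 m).
It fails at once if the tape roll is disturbed (moved more than 30 mm) (distance of tape from where it was at the start of the episode above 0.03 m).
It fails at once if the screwdriver is disturbed (moved more than 30 mm) (distance of driver from where it was at the start of the episode above 0.03 m).
It also fails if it takes over 61 s, if anything falls off the work surface, if the arm or the gripper's body presses on something with over 40 N, if the wrist force passes 120 N, or if a joint passes its speed limit or range.

### The arm

A 6-joint arm with a two-finger parallel gripper is mounted at the origin on the work surface. World frame = base frame: x ahead of the robot, y to its left, z up, the work surface at z = 0. Lengths are in m, angles in degrees, forces in N, time in s.
With the tool pointing down it reaches from about 0.4 to 0.825 m from the base axis. Payload 7 kg.
Tool frame: the origin (TCP) lies at the very end of the fingers, on their centre line; the grasp point (between the pads) lies 19 mm behind it (ctrl.tcp_to_grasp is the distance from the TCP to the grasp point, in m); z points along the fingers, y is the direction in which the jaws open and shut (so a half turn about z gives the same grasp; the last joint's range is limited). The gripper opens to 88 mm and grips with 3 to 60 N. Pads are 19 mm wide; open, the fingers measure 130 mm over their backs; the gripper's body (78 mm by 193 mm) begins 47 mm behind the grasp point.
Start: joints at [-53.566, 20.546, 0.682, 0, -70.136, -16.507], TCP at [0.23, -0.635, 0.227] pointing down, gripper open.
Joint ranges: [-176.03, 176.03], [-82.01, 121.73], [-58.28, 71.71], [-173.87, 95.51], [-174.79, -0.11], [-173.66, 173.66]. Speed limits (degrees/s): [136.94, 136.94, 172.46, 180, 180, 180].

### API

Orientations are given as a 3x3 rotation matrix whose columns are the frame's x, y, z axes.
In Python, from rig import ctrl gives the robot as it stands.
- The arm moves only by the tool play_rows, never from a script. Its argument "rows" is a list of rows, each a list of 3 entries, a list of its own where there are three numbers: the closure in counts, from 0 (fully open) to 255 (shut), then the shift along the tool's x, y, z in m, then the turn about the tool's z in degrees. A call has 1 to 10 rows; each row shifts and turns the pose as measured when the row begins, along the tool's axes as they then stand; what a row does not reach is not made up. A row lasts 1/10 s, in which the tool goes at most 50 mm and 8.59 degrees, less where a joint would pass 70% of its speed; a pose out of reach is approached as far as the arm can. A call with a gripper value outside its range is refused whole. The fingers move at their own pace and stop on an object; "grip_force" is the grip in N (left out, the last holds). Time passes only in rows, so rows that do not move let the fingers close. It gives the time, the measured TCP pose, the force and the opening at its end, in the units of the state.
- ctrl.read_state(): the state, without advancing time (a new reading comes with each control period).
- ctrl.capture(name): name is "scene" or "top" or "wrist"; returns the picture (384x512x3 uint8, red, green, blue); there is no depth.
- ctrl.camera_params(name): a dict with "fx", "fy", "cx", "cy" (pixels), "distortion" ([k1, k2, p1, p2, k3] as OpenCV has them; the pictures are not rectified), "extrinsics" (4x4, takes a point from camera to world coordinates). Camera axes: x right, y down, z forward; pixel columns grow to the right and rows downward; lengths in m; the calibration is good to about 2 mm. A picture is of the moment at which its call begins: read the wrist's pose just before it. camera_params takes no time and is no camera call; for the wrist camera it gives the pose at the moment of the call.
- ctrl.sign_off(): hands the job in, once; it reports no verdict.
The state is a dict: "clock": time; "joint_pos": joint angles; "dq": joint speeds; "tau": joint torques, N m; "eef_pos": TCP position; "orientation": TCP orientation; "contact_force": force on the tool from outside, world axes, zero at the start; "torque": the same for the moment, N m; "grip_width": finger opening in m.
Only numpy, scipy, OpenCV 4.12 (cv2) and the standard library are available. Lean on these libraries where they do the work, as an engineer would, in place of code of your own. Each camera call takes 0.05 s, during which the arm holds its last target.

## Working session

There is one attempt and no reset: what is moved stays moved. The work goes in short steps, Python scripts to look and compute and a tool call to move; the robot and the scene stay as the last step left them, time stands still between calls to the robot, and variables do not carry over. Pictures are saved under pics/ and viewed, and the job is handed in when it is done.

Besides the shell and the picture viewer there is one more tool, called in YAML: its name, and indented under it one key for each argument. play_rows: Moves the arm, as the interface text tells. Its arguments: {"type":"object","properties":{"rows":{"type":"array","items":{"type":"array"}},"grip_force":{"type":"number"}},"required":["rows"]}

```bash
ls; mkdir -p pics; python3 - <<'E'
from rig import ctrl
import cv2,numpy as np
for n in ["scene","top","wrist"]:
    p=ctrl.camera_params(n); print(n,{k:np.round(np.array(v),4).tolist() for k,v in p.items()})
    im=ctrl.capture(n); cv2.imwrite(f"pics/{n}0.png",im[:,:,::-1])
s=ctrl.read_state(); print(s)
E
```

```text
pics
scene {'fx': 481.9016, 'fy': 481.9016, 'cx': 253.355, 'cy': 189.2901, 'distortion': [-0.1811, 0.0, 0.0, 0.0, 0.0], 'extrinsics': [[0.0762, 0.81, -0.5814, 1.5917], [0.997, -0.056, 0.0526, -0.0979], [0.0101, -0.5837, -0.8119, 1.3945], [0.0, 0.0, 0.0, 1.0]]}
top {'fx': 436.6976, 'fy': 436.6976, 'cx': 258.4094, 'cy': 194.6998, 'distortion': [0.0442, 0.0, 0.0, 0.0, 0.0], 'extrinsics': [[0.0156, -0.9863, 0.1643, 0.4343], [-0.9999, -0.0159, -0.0002, 0.0085], [0.0028, -0.1642, -0.9864, 1.2483], [0.0, 0.0, 0.0, 1.0]]}
wrist {'fx': 318.8827, 'fy': 318.8827, 'cx': 255.5484, 'cy': 191.5501, 'distortion': [-0.0242, 0.0, 0.0, 0.0, 0.0], 'extrinsics': [[-0.3408, 0.9111, 0.2317, 0.1694], [0.9401, 0.33, 0.0852, -0.6578], [0.0011, 0.2468, -0.9691, 0.3838], [0.0, 0.0, 0.0, 1.0]]}
{'clock': 0.15, 'joint_pos': array([-5.35660286e+01,  2.05816895e+01,  6.46045857e-01, -1.26609316e-02,
       -7.01360874e+01, -1.65089012e+01]), 'dq': array([-0.00631701, -0.16211839,  0.14110558,  0.07728849, -0.07075162,
       -0.0518272 ]), 'tau': array([-1.28630410e-03, -5.83276141e+01,  2.93291169e+01,  7.00123072e+00,
        8.76627106e-03, -1.23046311e-04]), 'eef_pos': array([ 0.22989565, -0.63425596,  0.22584938]), 'orientation': array([[-9.40164686e-01, -3.40719870e-01, -5.76312236e-04],
       [-3.40720322e-01,  9.40164020e-01,  1.13066045e-03],
       [ 1.56589546e-04,  1.25936832e-03, -9.99999195e-01]]), 'contact_force': array([-0.2249841 , -0.39382448,  0.22631717]), 'torque': array([-0.00586552,  0.00457423,  0.03922981]), 'grip_width': 0.08774198070558062}
```

View pics/scene0.png

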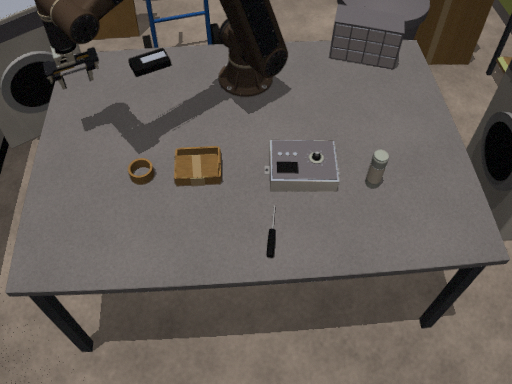

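View pics/top0.png

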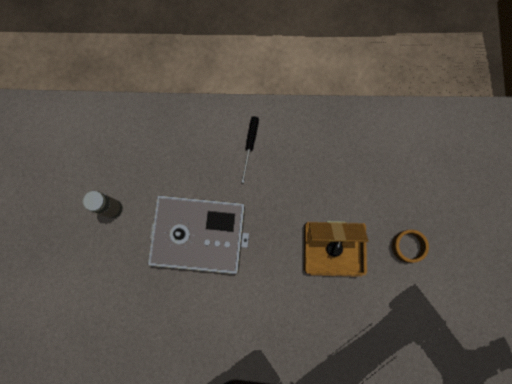

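```bash
python3 - <<'E'
import cv2,numpy as np
t=cv2.imread("pics/top0.png"); s=cv2.imread("pics/scene0.png")
a=cv2.resize(t[205:290,290:375],None,fx=6,fy=6,interpolation=cv2.INTER_CUBIC); a=cv2.convertScaleAbs(a,alpha=1.8)
cv2.imwrite("pics/c_carton.png",a)
b=cv2.resize(t[190:280,140:260],None,fx=6,fy=6,interpolation=cv2.INTER_CUBIC);b=cv2.convertScaleAbs(b,alpha=1.5)
cv2.imwrite("pics/c_cons.png",b)
c=cv2.resize(s[130:210,160:260],None,fx=6,fy=6,interpolation=cv2.INTER_CUBIC)
cv2.imwrite("pics/c_scart.png",c)
E
```

```text
(no output)
```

View pics/c_carton.png

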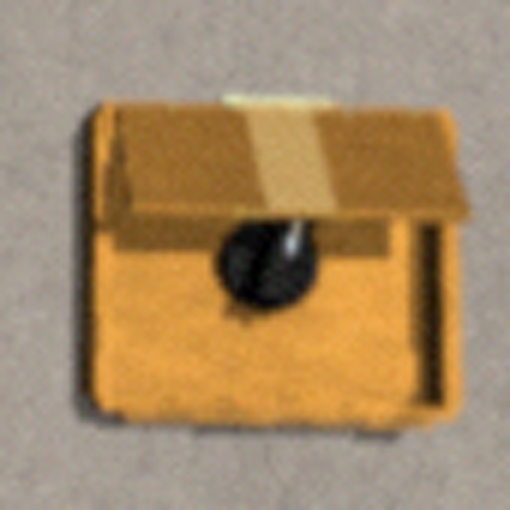

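View pics/c_cons.png

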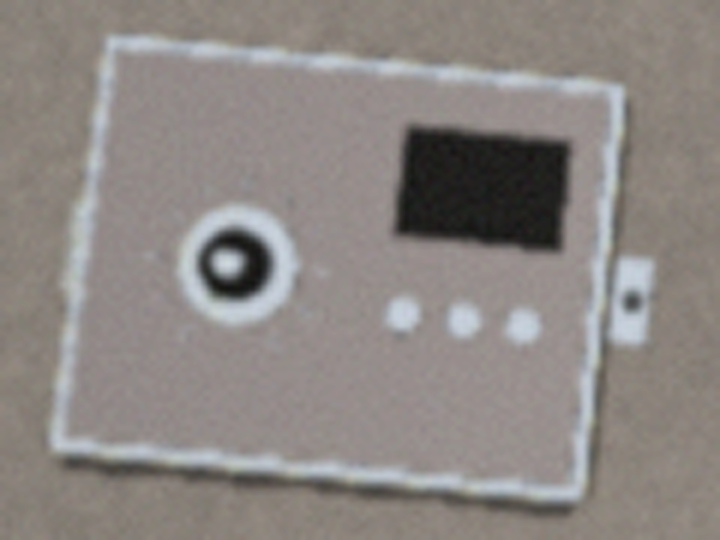

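View pics/c_scart.png

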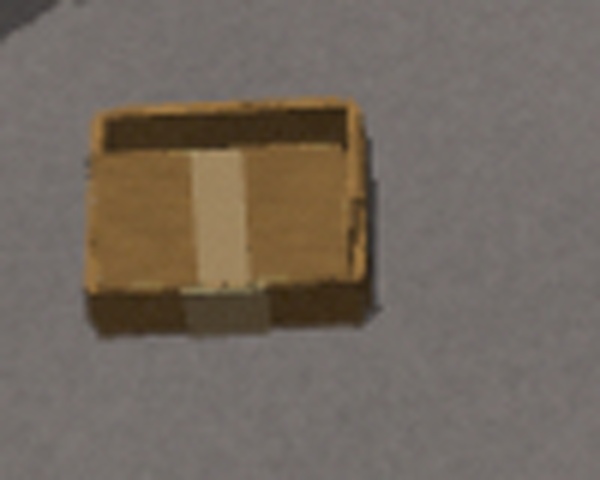

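View pics/wrist0.png

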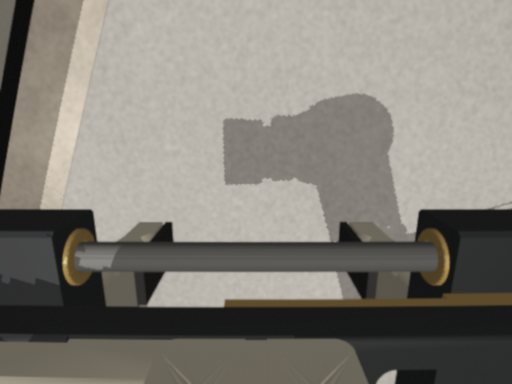

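```bash
cat > h.py <<'E'
import numpy as np,cv2
from rig import ctrl
def KD(p): return np.array([[p['fx'],0,p['cx']],[0,p['fy'],p['cy']],[0,0,1.]]),np.array(p['distortion'],float)
def ray(p,uv):
    K,D=KD(p); n=cv2.undistortPoints(np.array(uv,float).reshape(-1,1,2),K,D).reshape(-1,2)
    E=np.array(p['extrinsics']); d=np.c_[n,np.ones(len(n))]@E[:3,:3].T
    return E[:3,3],d
def toplane(p,uv,z):
    o,d=ray(p,uv); return o+d*((z-o[2])/d[:,2])[:,None]
def proj(p,X):
    K,D=KD(p);E=np.linalg.inv(np.array(p['extrinsics']))
    return cv2.projectPoints(np.array(X,float).reshape(-1,1,3),cv2.Rodrigues(E[:3,:3])[0],E[:3,3],K,D)[0].reshape(-1,2)
def snap(n,f):
    p=ctrl.camera_params(n); im=ctrl.capture(n); cv2.imwrite(f,im[:,:,::-1]); return p,im
E
python3 - <<'E'
from h import *
np.set_printoptions(precision=4,suppress=True)
p=ctrl.camera_params("top")
o=np.array([290,205]);f=lambda a:(np.array(a)+.5)/6-.5+o
c=toplane(p,f([(95,103),(458,106),(458,418),(92,415)]),.045);print(c,c.mean(0))
print('knob line',toplane(p,f([(282,250),(303,222)]),.061), 'skirt ctr',toplane(p,f([(267,262)]),.024))
print('flap edge ends, z .09-.11', toplane(p,f([(105,217),(468,215)]),.1))
o=np.array([140,190])
print('dial',toplane(p,f([(238,265)]),.073),'shaft top',toplane(p,f([(229,264)]),.098))
print('cons',toplane(p,f([(108,42),(622,88),(580,495),(57,447)]),.07))
s=ctrl.camera_params("scene")
q=proj(s,[[.55,-.2,.045]]);print(q)
o=np.array([160,130])
hh=toplane(s,f([(90,290),(363,277)]),.045);print('hinge edge scene',hh)
print('free edge scene z=.1',toplane(s,f([(92,158),(345,145)]),.1),toplane(s,f([(92,158),(345,145)]),.11))
E
```

```text
[[ 0.5609 -0.1228  0.045 ]
 [ 0.5624 -0.2894  0.045 ]
 [ 0.4214 -0.2856  0.045 ]
 [ 0.4197 -0.121   0.045 ]] [ 0.4911 -0.2047  0.045 ]
knob line [[ 0.4943 -0.2049  0.061 ]
 [ 0.507  -0.2145  0.061 ]] skirt ctr [[ 0.4905 -0.2045  0.024 ]]
flap edge ends, z .09-.11 [[ 0.5053 -0.121   0.1   ]
 [ 0.5089 -0.2789  0.1   ]]
dial [[0.5204 0.2189 0.073 ]] shaft top [[0.5189 0.2184 0.098 ]]
cons [[0.6208 0.2829 0.07  ]
 [0.6034 0.0492 0.07  ]
 [0.4214 0.0638 0.07  ]
 [0.4392 0.2954 0.07  ]]
[[198.1707 175.0338]]
hinge edge scene [[ 0.5569 -0.2833  0.045 ]
 [ 0.5586 -0.1229  0.045 ]]
free edge scene z=.1 [[ 0.5024 -0.2766  0.1   ]
 [ 0.5032 -0.1289  0.1   ]] [[ 0.5108 -0.2753  0.11  ]
 [ 0.5116 -0.1287  0.11  ]]
```

```bash
cat > plan.py <<'E'
import sys
from h import *
# usage: plan.py x y z yaw_of_tool_x_deg closure [step]
x,y,z,yaw,cl=map(float,sys.argv[1:6]); step=float(sys.argv[6]) if len(sys.argv)>6 else .045
s=ctrl.read_state(); R=np.array(s['orientation']); p=np.array(s['eef_pos'])
a=np.degrees(np.arctan2(R[1,0],R[0,0])); d=(yaw-a+180)%360-180
print('t',round(s['clock'],2),'p',p.round(4),'yaw',a.round(1),'Rz',R[:,2].round(3),'F',np.round(s['contact_force'],1),'w',round(s['grip_width'],4))
D=np.array([x,y,z])-p
n=max(int(np.ceil(np.linalg.norm(D)/step)),int(np.ceil(abs(d)/8)),1)
rows=[]
for i in range(n):
    th=np.radians(a+d*i/n); c,sn=np.cos(th),np.sin(th)
    v=D/n; lx=c*v[0]+sn*v[1]; ly=sn*v[0]-c*v[1]
    rows.append([int(cl),[round(lx,4),round(ly,4),round(-v[2],4)],round(-d/n,2)])
print(n); print(rows)
E
python3 plan.py .475 -.205 .20 180 255
```

```text
t 0.15 p [ 0.2299 -0.6343  0.2258] yaw -160.1 Rz [-0.001  0.001 -1.   ] F [-0.2 -0.4  0.2] w 0.0877
11
[[255, [np.float64(-0.0342), np.float64(0.0291), np.float64(0.0023)], np.float64(1.81)], [255, [np.float64(-0.0333), np.float64(0.0302), np.float64(0.0023)], np.float64(1.81)], [255, [np.float64(-0.0323), np.float64(0.0312), np.float64(0.0023)], np.float64(1.81)], [255, [np.float64(-0.0313), np.float64(0.0322), np.float64(0.0023)], np.float64(1.81)], [255, [np.float64(-0.0303), np.float64(0.0332), np.float64(0.0023)], np.float64(1.81)], [255, [np.float64(-0.0292), np.float64(0.0341), np.float64(0.0023)], np.float64(1.81)], [255, [np.float64(-0.0281), np.float64(0.035), np.float64(0.0023)], np.float64(1.81)], [255, [np.float64(-0.027), np.float64(0.0359), np.float64(0.0023)], np.float64(1.81)], [255, [np.float64(-0.0259), np.float64(0.0367), np.float64(0.0023)], np.float64(1.81)], [255, [np.float64(-0.0247), np.float64(0.0375), np.float64(0.0023)], np.float64(1.81)], [255, [np.float64(-0.0235), np.float64(0.0383), np.float64(0.0023)], np.float64(1.81)]]
```

play_rows:
  rows:
    - [255, [-0.034, 0.029, 0.002], 1.8]
    - [255, [-0.033, 0.03, 0.002], 1.8]
    - [255, [-0.032, 0.031, 0.002], 1.8]
    - [255, [-0.031, 0.032, 0.002], 1.8]
    - [255, [-0.03, 0.033, 0.002], 1.8]
    - [255, [-0.029, 0.034, 0.002], 1.8]
    - [255, [-0.028, 0.035, 0.002], 1.8]
    - [255, [-0.027, 0.036, 0.002], 1.8]
    - [255, [-0.026, 0.037, 0.002], 1.8]
    - [255, [-0.025, 0.037, 0.002], 1.8]

```text
clock: 1.15
eef_pos: [0.457, -0.2363, 0.202]
orientation: [[-1.0, -0.012, -0.004], [-0.012, 1.0, 0.004], [0.004, 0.004, -1.0]]
contact_force: [2.1, -1.9, -0.1]
grip_width: 0.0135
```

```bash
sed -i 's/rows.append(.*/rows.append([int(cl),[float(round(lx,4)),float(round(ly,4)),float(round(-v[2],4))],float(round(-d\/n,2))])/' plan.py; python3 plan.py .475 -.205 .17 180 255
```

```text
t 1.15 p [ 0.457  -0.2363  0.202 ] yaw -179.3 Rz [-0.004  0.004 -1.   ] F [ 2.1 -1.9 -0.1] w 0.0135
2
[[255, [-0.0092, 0.0155, 0.016], 0.35], [255, [-0.0091, 0.0156, 0.016], 0.35]]
```

play_rows:
  rows:
    - [255, [-0.008, 0.015, 0.01], 0.4]
    - [255, [-0.008, 0.015, 0.01], 0.3]
    - [255, [0, 0, 0.03], 0]
    - [255, [0, 0, 0.03], 0]
    - [255, [0, 0, 0.02], 0]
    - [255, [0, 0, 0.01], 0]
    - [255, [0, 0, 0], 0]

```text
clock: 1.85
eef_pos: [0.4766, -0.1981, 0.0892]
orientation: [[-1.0, -0.007, -0.001], [-0.007, 1.0, 0.004], [0.001, 0.004, -1.0]]
contact_force: [0.3, -0.6, 1.5]
grip_width: 0.0002
```

```bash
python3 plan.py .5985 -.205 .085 180 255 .015; python3 - <<'E'
from h import *
p,im=snap("scene","pics/s1.png")
cv2.imwrite("pics/s1c.png",cv2.resize(im[110:210,140:260,::-1],None,fx=5,fy=5,interpolation=cv2.INTER_CUBIC))
E
```

```text
t 1.85 p [ 0.4766 -0.1981  0.0892] yaw -179.6 Rz [-0.001  0.004 -1.   ] F [ 0.3 -0.6  1.5] w 0.0002
9
[[255, [-0.0135, -0.0009, 0.0005], 0.05], [255, [-0.0135, -0.0009, 0.0005], 0.05], [255, [-0.0135, -0.0008, 0.0005], 0.05], [255, [-0.0135, -0.0008, 0.0005], 0.05], [255, [-0.0135, -0.0008, 0.0005], 0.05], [255, [-0.0135, -0.0008, 0.0005], 0.05], [255, [-0.0135, -0.0008, 0.0005], 0.05], [255, [-0.0135, -0.0008, 0.0005], 0.05], [255, [-0.0135, -0.0008, 0.0005], 0.05]]
```

View pics/s1c.png

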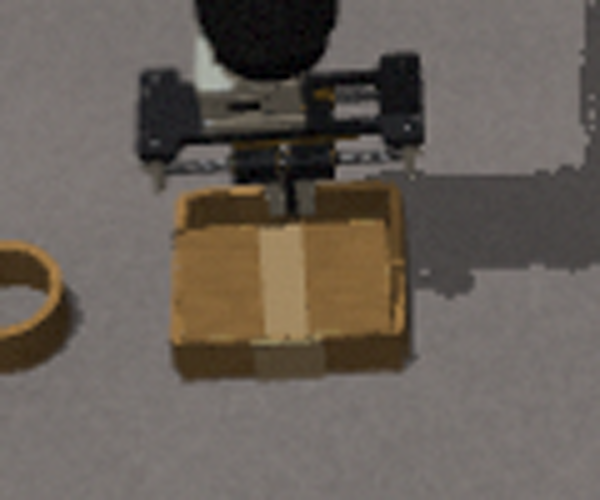

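The fingertips are behind the flap's free edge (crop px ~(290,210)). I'll push outward now.

play_rows:
  rows:
    - [255, [-0.012, 0, 0], 0]
    - [255, [-0.012, 0, 0.001], 0]
    - [255, [-0.012, 0, 0.001], 0]
    - [255, [-0.012, 0, 0.001], 0]
    - [255, [-0.012, 0, 0.001], 0]
    - [255, [-0.012, 0, 0.0], 0]
    - [255, [-0.012, 0, 0.0], 0]
    - [255, [-0.012, 0, 0.0], 0]
    - [255, [-0.01, 0, 0.0], 0]

```text
clock: 2.8
eef_pos: [0.5911, -0.1984, 0.089]
orientation: [[-1.0, -0.006, 0.0], [-0.006, 1.0, 0.004], [-0.0, 0.004, -1.0]]
contact_force: [-2.7, 0.7, -0.3]
grip_width: 0.0005
```

```bash
python3 - <<'E'
from h import *
p,im=snap("scene","pics/s2.png")
cv2.imwrite("pics/s2c.png",cv2.resize(im[110:210,140:260,::-1],None,fx=5,fy=5,interpolation=cv2.INTER_CUBIC))
E
```

```text
(no output)
```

View pics/s2c.png

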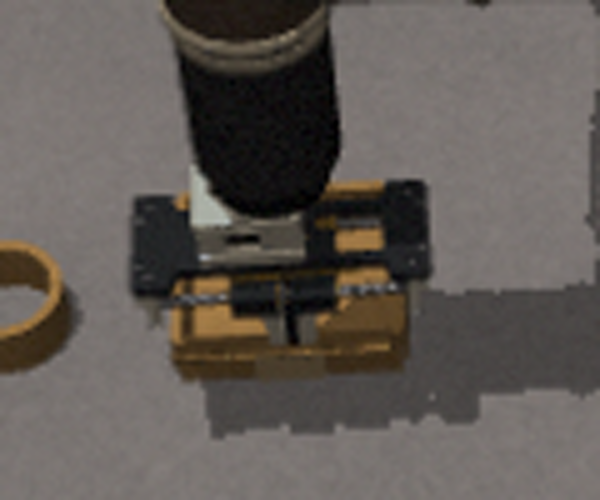

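play_rows:
  rows:
    - [255, [0.02, 0, 0], 0]
    - [200, [0.02, 0.0, -0.03], 0]
    - [80, [0.006, -0.003, -0.04], 0]
    - [0, [0, -0.003, -0.03], 0]
    - [0, [0, 0, 0], 0]
    - [0, [0, 0, 0], 0]

```text
clock: 3.45
eef_pos: [0.5512, -0.205, 0.1932]
orientation: [[-1.0, -0.009, 0.01], [-0.009, 1.0, 0.002], [-0.01, 0.002, -1.0]]
contact_force: [0.2, -0.1, -0.3]
grip_width: 0.035
```

```bash
python3 - <<'E'
from h import *
p,im=snap("scene","pics/s3.png")
cv2.imwrite("pics/s3c.png",cv2.resize(im[110:210,140:260,::-1],None,fx=5,fy=5,interpolation=cv2.INTER_CUBIC))
p,im=snap("wrist","pics/w3.png")
np.save("w3.npy",p['extrinsics']);print(np.round(ctrl.read_state()['eef_pos'],4))
E
```

```text
[ 0.5509 -0.2051  0.1925]
```

View pics/s3c.png

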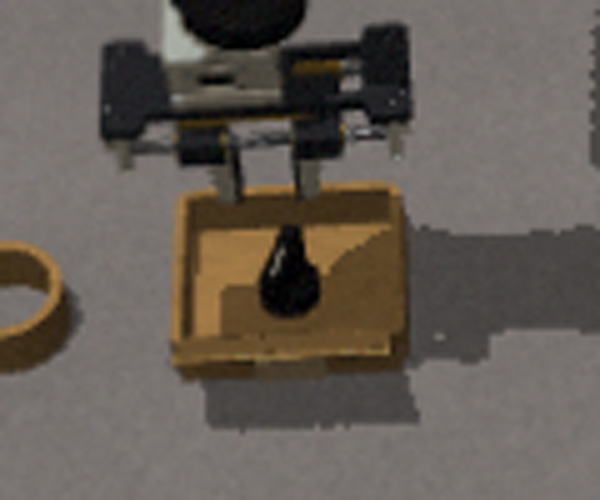

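View pics/w3.png

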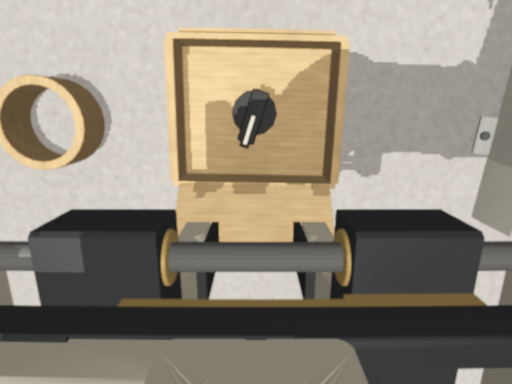

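```bash
python3 - <<'E'
import cv2
im=cv2.imread("pics/w3.png")
cv2.imwrite("pics/w3c.png",cv2.convertScaleAbs(cv2.resize(im[80:155,215:295],None,fx=8,fy=8,interpolation=cv2.INTER_CUBIC),alpha=1.6,beta=20))
E
```

```text
(no output)
```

View pics/w3c.png

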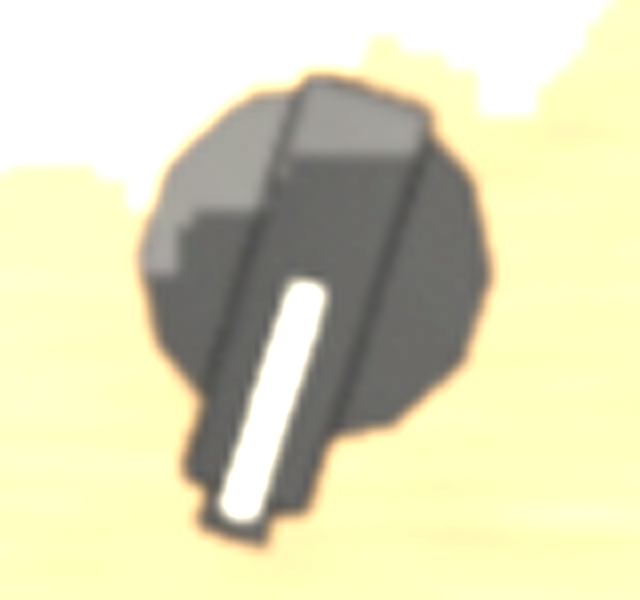

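```bash
python3 - <<'E'
from h import *
np.set_printoptions(precision=4,suppress=True)
p=ctrl.camera_params("wrist"); p['extrinsics']=np.load("w3.npy")
f=lambda a:(np.array(a)+.5)/8-.5+np.array([215,80])
L=toplane(p,f([(308,285),(242,515)]),.061);d=L[1]-L[0];a=np.arctan2(d[1],d[0]);print(L,np.degrees(a),np.linalg.norm(d))
e=toplane(p,f([(440,100),(335,430)]),.061);d=e[1]-e[0];print('edge',np.degrees(np.arctan2(d[1],d[0])))
e=toplane(p,f([(305,85),(200,400)]),.061);d=e[1]-e[0];print('edge',np.degrees(np.arctan2(d[1],d[0])))
u=np.array([np.cos(a),np.sin(a)])
b=toplane(p,f([(370,94),(235,530)]),.061);print('from back',b[0,:2]+.021*u,'from nose',b[1,:2]-.032*u, np.linalg.norm(b[1]-b[0]))
s=toplane(p,f([(143,260),(490,270)]),.024);print('skirt lr',s,s.mean(0))
p,im=snap("top","pics/t3.png")
cv2.imwrite("pics/t3c.png",cv2.convertScaleAbs(cv2.resize(im[195:290,290:375,::-1],None,fx=6,fy=6,interpolation=cv2.INTER_CUBIC),alpha=1.6))
E
```

```text
[[ 0.4925 -0.2087  0.061 ]
 [ 0.5179 -0.2159  0.061 ]] -15.986464651390163 0.026451989051148077
edge -17.280772628283998
edge -18.787706869833055
from back [ 0.4924 -0.2078] from nose [ 0.4889 -0.2079] 0.04967020019674966
skirt lr [[ 0.4906 -0.2294  0.024 ]
 [ 0.4914 -0.1862  0.024 ]] [ 0.491  -0.2078  0.024 ]
```

View pics/t3c.png

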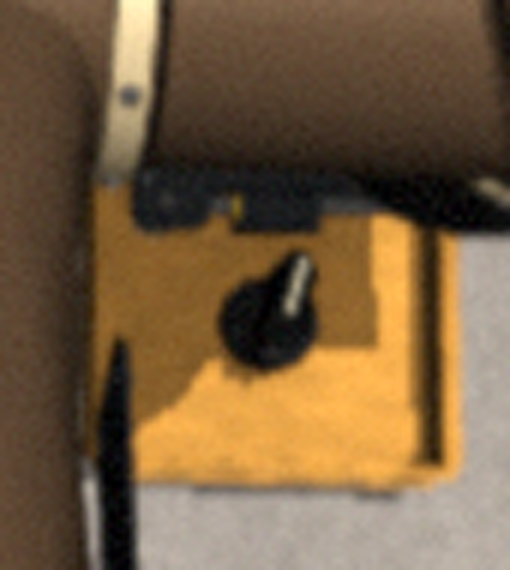

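```bash
python3 plan.py .575 .2185 .165 180 0 .046
```

```text
t 3.6 p [ 0.5504 -0.205   0.1918] yaw -179.5 Rz [ 0.007  0.002 -1.   ] F [-0.4 -0.2  0. ] w 0.047
10
[[0, [-0.0028, 0.0423, 0.0027], 0.05], [0, [-0.0028, 0.0423, 0.0027], 0.05], [0, [-0.0028, 0.0423, 0.0027], 0.05], [0, [-0.0027, 0.0423, 0.0027], 0.05], [0, [-0.0027, 0.0423, 0.0027], 0.05], [0, [-0.0026, 0.0423, 0.0027], 0.05], [0, [-0.0026, 0.0423, 0.0027], 0.05], [0, [-0.0026, 0.0423, 0.0027], 0.05], [0, [-0.0025, 0.0423, 0.0027], 0.05], [0, [-0.0025, 0.0423, 0.0027], 0.05]]
```

play_rows:
  rows:
    - [0, [-0.003, 0.043, 0.002], 0]
    - [0, [-0.003, 0.043, 0.002], 0]
    - [0, [-0.003, 0.043, 0.002], 0]
    - [0, [-0.003, 0.043, 0.003], 0]
    - [0, [-0.003, 0.043, 0.003], 0]
    - [0, [-0.003, 0.043, 0.003], 0]
    - [0, [-0.003, 0.043, 0.003], 0]
    - [0, [-0.002, 0.043, 0.003], 0]
    - [0, [-0.002, 0.043, 0.003], 0]
    - [0, [-0.002, 0.043, 0.003], 0]

```text
clock: 4.6
eef_pos: [0.5719, 0.2362, 0.1521]
orientation: [[-1.0, -0.001, -0.008], [-0.001, 1.0, -0.004], [0.008, -0.004, -1.0]]
contact_force: [0.4, -0.8, 0.2]
grip_width: 0.0876
```

play_rows:
  rows:
    - [0, [0, 0, 0], 0]
    - [0, [0, 0, 0], 0]

```text
clock: 4.8
eef_pos: [0.5708, 0.2414, 0.1482]
orientation: [[-1.0, -0.007, -0.011], [-0.006, 1.0, -0.007], [0.011, -0.007, -1.0]]
contact_force: [0.2, -0.5, -0.6]
grip_width: 0.0877
```

```bash
python3 - <<'E'
from h import *
print(np.round(ctrl.read_state()['eef_pos'],4))
p,im=snap("wrist","pics/w4.png"); np.save("w4.npy",p['extrinsics'])
p,im=snap("top","pics/t4.png")
cv2.imwrite("pics/t4c.png",cv2.convertScaleAbs(cv2.resize(im[195:290,290:375,::-1],None,fx=6,fy=6,interpolation=cv2.INTER_CUBIC),alpha=1.6))
p,im=snap("scene","pics/s4.png")
cv2.imwrite("pics/s4c.png",cv2.resize(im[130:210,160:260,::-1],None,fx=6,fy=6,interpolation=cv2.INTER_CUBIC))
E
```

```text
[0.5708 0.2414 0.1482]
```

View pics/w4.png

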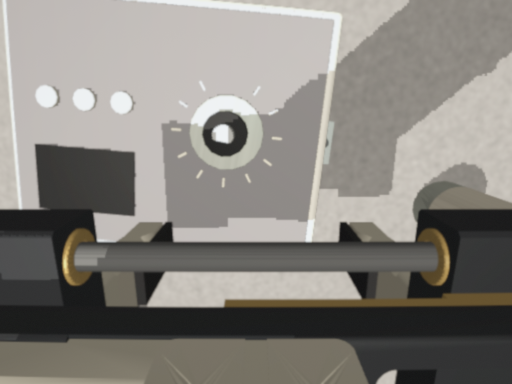

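View pics/t4c.png

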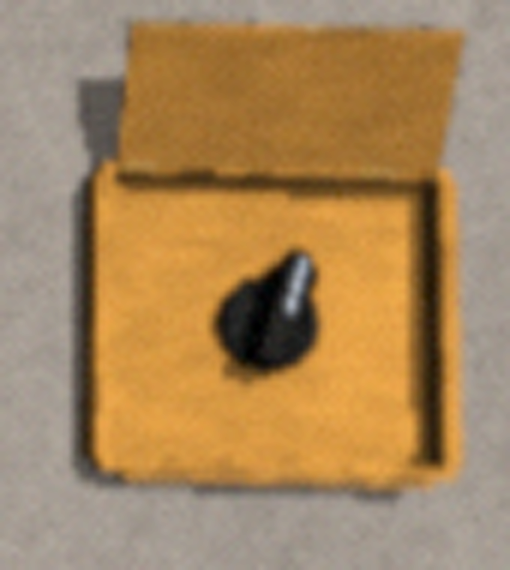

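View pics/s4c.png

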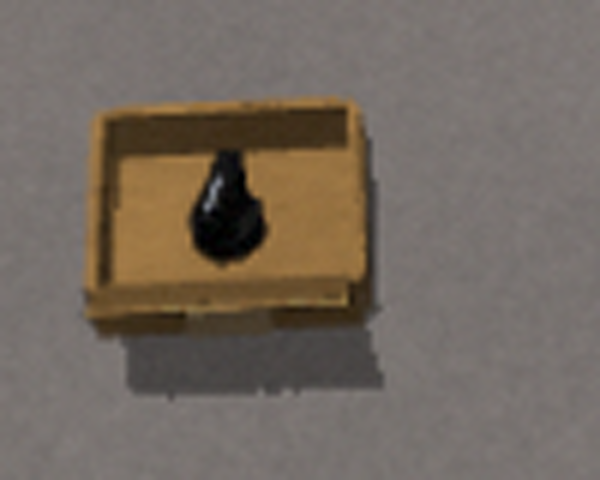

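```bash
python3 - <<'E'
from h import *
np.set_printoptions(precision=4,suppress=True)
t=ctrl.camera_params("top");s=ctrl.camera_params("scene")
for a in (115,120,125,130,135,140,145,150):
    r=np.radians(a);e=[[.5585-.08*np.cos(r),-.205+k*.074,.045+.08*np.sin(r)] for k in (1,-1)]
    g=lambda q,o:(q-o+.5)*6-.5
    print(a,g(proj(t,e),np.array([290,195])).round(0).tolist(),g(proj(s,e),np.array([160,130])).round(0).tolist())
print('can',toplane(t,[(95,202)],.16))
im=cv2.imread("pics/w4.png")
cv2.imwrite("pics/w4c.png",cv2.resize(im[85:180,175:280],None,fx=7,fy=7,interpolation=cv2.INTER_CUBIC))
E
```

```text
115 [[132.0, 74.0], [473.0, 80.0]] [[345.0, 247.0], [81.0, 262.0]]
120 [[131.0, 61.0], [471.0, 67.0]] [[345.0, 259.0], [81.0, 274.0]]
125 [[130.0, 49.0], [468.0, 55.0]] [[346.0, 272.0], [82.0, 287.0]]
130 [[129.0, 38.0], [466.0, 44.0]] [[347.0, 284.0], [82.0, 299.0]]
135 [[127.0, 28.0], [463.0, 34.0]] [[347.0, 297.0], [83.0, 311.0]]
140 [[126.0, 20.0], [460.0, 25.0]] [[348.0, 309.0], [84.0, 324.0]]
145 [[124.0, 12.0], [456.0, 17.0]] [[349.0, 321.0], [85.0, 336.0]]
150 [[123.0, 6.0], [453.0, 11.0]] [[350.0, 332.0], [86.0, 347.0]]
can [[0.5904 0.4167 0.16  ]]
```

View pics/w4c.png

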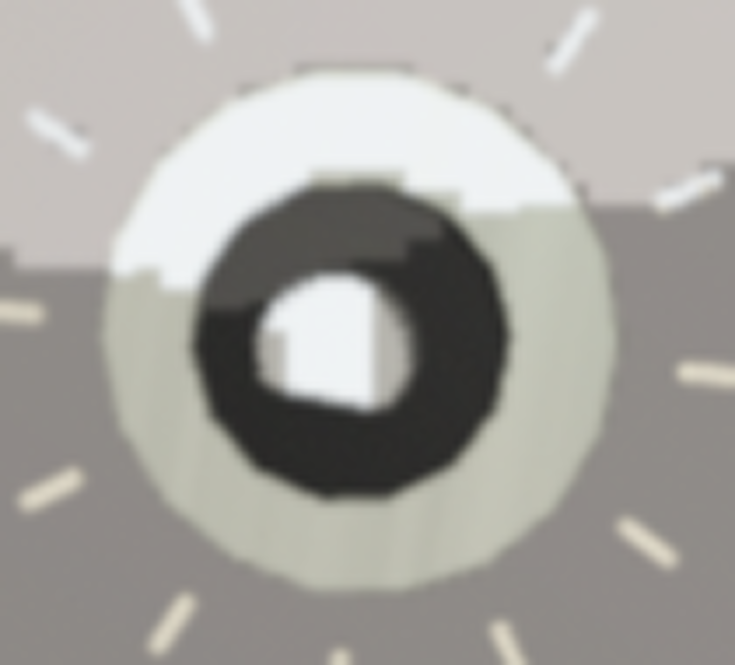

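```bash
python3 - <<'E'
from h import *
im=cv2.imread("pics/w4.png")
cv2.imwrite("pics/w4d.png",cv2.resize(im[118:150,205:243],None,fx=18,fy=18,interpolation=cv2.INTER_NEAREST))
E
```

```text
(no output)
```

View pics/w4d.png

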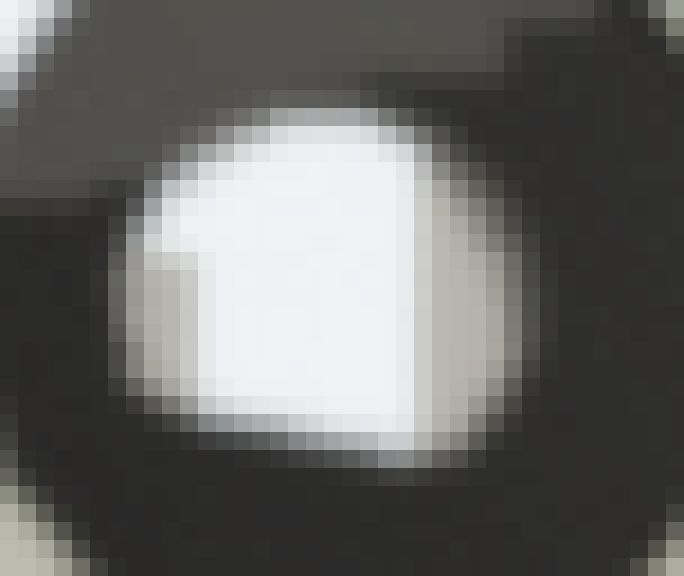

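```bash
python3 - <<'E'
from h import *
np.set_printoptions(precision=4,suppress=True)
p=ctrl.camera_params("wrist"); p['extrinsics']=np.load("w4.npy")
im=cv2.imread("pics/w4.png"); g=cv2.cvtColor(im,cv2.COLOR_BGR2GRAY).astype(float)
# subpixel flat edge: along columns 216..226 find 50% crossing going down
pts=[]
for c in range(214,230):
    col=g[:,c]; r=132
    hi=col[132:139].max(); th=(hi+42)/2
    r=136
    while col[r]>th: r+=1
    pts.append((c,r-1+(col[r-1]-th)/(col[r-1]-col[r])))
pts=np.array(pts);print(pts.T.round(2))
P=toplane(p,pts[1:-3],.098)
k=np.polyfit(P[:,1],P[:,0],1);print('flat normal yaw',np.degrees(np.arctan2(-k[0],1)),'resid',(P[:,0]-np.polyval(k,P[:,1])).std())
# outlines: collar outer ellipse & dial centre
f=lambda a,o,s:(np.array(a)+.5)/s-.5+np.array(o)
S=toplane(p,f([(110,310),(540,310),(324,100)],(205,118),18),.098)
print('shaft top',S,'ctr',(S[0,1]+S[1,1])/2, S[2,0]+.007)
C=toplane(p,f([(195,340),(508,340),(350,183),(350,498)],(175,85),7),.084);print('collar',C, (C[2,0]+C[3,0])/2,(C[0,1]+C[1,1])/2)
Dd=toplane(p,f([(103,335),(614,340),(355,70),(355,590)],(175,85),7),.073);print('dial',(Dd[2,0]+Dd[3,0])/2,(Dd[0,1]+Dd[1,1])/2,Dd[3,0]-Dd[2,0],Dd[1,1]-Dd[0,1])
E
```

```text
[[214.   215.   216.   217.   218.   219.   220.   221.   222.   223.
  224.   225.   226.   227.   228.   229.  ]
 [139.89 140.4  140.89 141.08 141.26 141.38 141.54 141.87 142.08 142.26
  142.38 142.53 142.86 142.97 142.93 142.66]]
flat normal yaw -11.112644672231495 resid 5.373540186367511e-05
shaft top [[0.5212 0.2107 0.098 ]
 [0.5211 0.2262 0.098 ]
 [0.5138 0.2186 0.098 ]] ctr 0.2184812294499507 0.5207902222369434
collar [[0.5211 0.203  0.084 ]
 [0.5209 0.2339 0.084 ]
 [0.5059 0.2186 0.084 ]
 [0.5366 0.2181 0.084 ]] 0.5212571058324285 0.2184893464543283
dial 0.5212618899444162 0.2180793085973245 0.05304100278959467 0.052914430777790566
```

```bash
python3 plan.py .491 -.2075 .15 163 0 .048
```

```text
t 4.95 p [0.5713 0.2399 0.1491] yaw -179.8 Rz [-0.01  -0.006 -1.   ] F [ 0.2 -0.5  0.5] w 0.0872
10
[[0, [0.0082, -0.0447, -0.0001], 1.72], [0, [0.0069, -0.0449, -0.0001], 1.72], [0, [0.0055, -0.0451, -0.0001], 1.72], [0, [0.0042, -0.0453, -0.0001], 1.72], [0, [0.0028, -0.0454, -0.0001], 1.72], [0, [0.0014, -0.0454, -0.0001], 1.72], [0, [0.0001, -0.0455, -0.0001], 1.72], [0, [-0.0013, -0.0454, -0.0001], 1.72], [0, [-0.0027, -0.0454, -0.0001], 1.72], [0, [-0.004, -0.0453, -0.0001], 1.72]]
```

play_rows:
  rows:
    - [0, [0.008, -0.045, 0], 1.7]
    - [0, [0.007, -0.045, 0], 1.7]
    - [0, [0.0055, -0.045, 0], 1.7]
    - [0, [0.004, -0.045, 0], 1.7]
    - [0, [0.003, -0.045, 0], 1.7]
    - [0, [0.0015, -0.045, 0], 1.7]
    - [0, [0, -0.045, 0], 1.7]
    - [0, [-0.001, -0.045, 0], 1.7]
    - [0, [-0.003, -0.04, 0], 1.7]
    - [0, [-0.003, -0.03, 0], 1.7]

```text
clock: 5.95
eef_pos: [0.4867, -0.2078, 0.1552]
orientation: [[-0.952, 0.307, -0.003], [0.307, 0.952, -0.006], [0.001, -0.006, -1.0]]
contact_force: [0.6, -0.5, -1.0]
grip_width: 0.0876
```

```bash
python3 plan.py .491 -.2075 .10 163 0 .02
```

```text
t 5.95 p [ 0.4867 -0.2078  0.1552] yaw 162.1 Rz [-0.003 -0.006 -1.   ] F [ 0.6 -0.5 -1. ] w 0.0876
3
[[0, [-0.0013, 0.0005, 0.0184], -0.3], [0, [-0.0013, 0.0005, 0.0184], -0.3], [0, [-0.0013, 0.0005, 0.0184], -0.3]]
```

play_rows:
  rows:
    - [0, [-0.001, 0, 0.018], -0.3]
    - [0, [-0.001, 0.0, 0.018], -0.3]
    - [0, [-0.001, 0, 0.014], -0.3]
    - [0, [0, 0, 0], 0]
    - [0, [0, 0, 0], 0]

```text
clock: 6.45
eef_pos: [0.4847, -0.2193, 0.1065]
orientation: [[-0.951, 0.308, 0.002], [0.308, 0.951, -0.007], [-0.004, -0.006, -1.0]]
contact_force: [0.5, 0.1, 0.1]
grip_width: 0.0878
```

```bash
python3 plan.py .491 -.2075 .0275 163 0 .015; python3 - <<'E'
from h import *
p,im=snap("top","pics/t5.png")
cv2.imwrite("pics/t5c.png",cv2.convertScaleAbs(cv2.resize(im[195:290,290:375,::-1],None,fx=6,fy=6,interpolation=cv2.INTER_CUBIC),alpha=1.6))
p,im=snap("scene","pics/s5.png")
cv2.imwrite("pics/s5c.png",cv2.convertScaleAbs(cv2.resize(im[110:210,140:260,::-1],None,fx=5,fy=5,interpolation=cv2.INTER_CUBIC),alpha=1.5))
E
```

```text
t 6.45 p [ 0.4847 -0.2193  0.1065] yaw 162.1 Rz [ 0.002 -0.007 -1.   ] F [0.5 0.1 0.1] w 0.0878
6
[[0, [-0.0004, 0.0022, 0.0132], -0.16], [0, [-0.0004, 0.0022, 0.0132], -0.16], [0, [-0.0004, 0.0022, 0.0132], -0.16], [0, [-0.0004, 0.0022, 0.0132], -0.16], [0, [-0.0004, 0.0022, 0.0132], -0.16], [0, [-0.0004, 0.0022, 0.0132], -0.16]]
```

View pics/s5c.png

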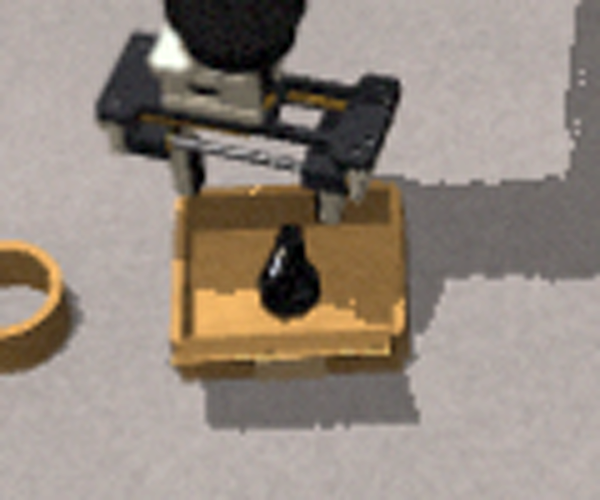

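play_rows:
  rows:
    - [80, [-0.002, 0.006, 0.008], -0.3]
    - [80, [-0.001, 0.004, 0.012], -0.3]
    - [80, [-0.001, 0.0, 0.012], -0.3]
    - [80, [0, 0, 0.008], 0]
    - [80, [0, 0, 0], 0]
    - [80, [0, 0, 0], 0]

```text
clock: 7.15
eef_pos: [0.4936, -0.2093, 0.0642]
orientation: [[-0.957, 0.29, 0.004], [0.29, 0.957, -0.007], [-0.006, -0.005, -1.0]]
contact_force: [0.5, -1.5, -0.9]
grip_width: 0.0605
```

```bash
python3 plan.py .491 -.2075 .0275 163 80 .010
```

```text
t 7.15 p [ 0.4936 -0.2093  0.0642] yaw 163.2 Rz [ 0.004 -0.007 -1.   ] F [ 0.5 -1.5 -0.9] w 0.0605
4
[[80, [0.0008, 0.0002, 0.0092], 0.04], [80, [0.0008, 0.0002, 0.0092], 0.04], [80, [0.0008, 0.0002, 0.0092], 0.04], [80, [0.0008, 0.0002, 0.0092], 0.04]]
```

play_rows:
  rows:
    - [80, [0.001, 0.0, 0.008], 0]
    - [80, [0.001, 0.0, 0.008], 0]
    - [80, [0.001, 0.001, 0.006], 0]
    - [80, [0, 0, 0.004], 0]
    - [80, [0, 0, 0.002], 0]
    - [80, [0, 0, 0], 0]
    - [80, [0, 0, 0], 0]

```text
clock: 7.85
eef_pos: [0.4911, -0.2078, 0.0339]
orientation: [[-0.957, 0.29, 0.005], [0.29, 0.957, -0.007], [-0.006, -0.005, -1.0]]
contact_force: [0.3, 0.4, -0.4]
grip_width: 0.0599
```

```bash
python3 plan.py .491 -.2075 .027 163 80 .010
```

```text
t 7.85 p [ 0.4911 -0.2078  0.0339] yaw 163.2 Rz [ 0.005 -0.007 -1.   ] F [ 0.3  0.4 -0.4] w 0.0599
1
[[80, [0.0001, 0.0002, 0.0069], 0.15]]
```

play_rows:
  grip_force: 30
  rows:
    - [80, [0, 0, 0.003], 0]
    - [80, [0, 0, 0.002], 0]
    - [80, [0, 0, 0], 0]
    - [255, [0, 0, 0], 0]
    - [255, [0, 0, 0], 0]
    - [255, [0, 0, 0], 0]
    - [255, [0, 0, 0], 0]
    - [255, [0, 0, 0], 0]
    - [255, [0, 0, 0], 0]

```text
clock: 8.75
eef_pos: [0.4918, -0.2079, 0.0294]
orientation: [[-0.957, 0.29, 0.006], [0.29, 0.957, -0.007], [-0.008, -0.005, -1.0]]
contact_force: [-0.5, -0.6, 0.2]
grip_width: 0.0183
```

```bash
python3 plan.py .491 -.2075 .18 163 255 .03; python3 - <<'E'
from h import *
s=ctrl.read_state();print(s['orientation'].round(4).tolist())
p,im=snap("wrist","pics/w6.png")
E
```

```text
t 8.75 p [ 0.4918 -0.2079  0.0294] yaw 163.2 Rz [ 0.006 -0.007 -1.   ] F [-0.5 -0.6  0.2] w 0.0183
6
[[255, [0.0001, 0.0, -0.0251], 0.03], [255, [0.0001, 0.0, -0.0251], 0.03], [255, [0.0001, 0.0, -0.0251], 0.03], [255, [0.0001, 0.0, -0.0251], 0.03], [255, [0.0001, 0.0, -0.0251], 0.03], [255, [0.0001, 0.0, -0.0251], 0.03]]
[[-0.9571, 0.2898, 0.0064], [0.2897, 0.9571, -0.0072], [-0.0082, -0.005, -1.0]]
```

View pics/w6.png

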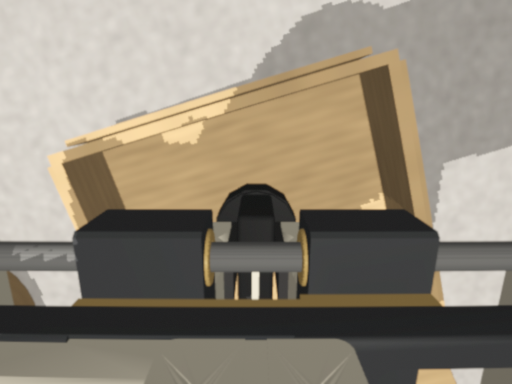

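play_rows:
  rows:
    - [255, [0, 0, 0], 0]
    - [255, [0, 0, 0], 0]
    - [255, [0, 0, 0], 0]
    - [255, [0, 0, -0.005], 0]
    - [255, [0, 0, -0.01], 0]
    - [255, [0, 0, -0.02], 0]
    - [255, [0, 0, -0.03], 0]
    - [255, [0, 0, -0.04], 0]
    - [255, [0, 0, -0.04], 0]

```text
clock: 9.7
eef_pos: [0.4868, -0.2064, 0.1765]
orientation: [[-0.957, 0.291, -0.005], [0.291, 0.957, -0.006], [0.003, -0.007, -1.0]]
contact_force: [1.0, -0.1, -0.6]
grip_width: 0.0155
```

```bash
python3 plan.py .521 .2184 .185 169 255 .046
```

```text
t 9.7 p [ 0.4868 -0.2064  0.1765] yaw 163.1 Rz [-0.005 -0.006 -1.   ] F [ 1.  -0.1 -0.6] w 0.0155
10
[[255, [0.0091, 0.0416, -0.0009], -0.59], [255, [0.0086, 0.0417, -0.0009], -0.59], [255, [0.0082, 0.0418, -0.0009], -0.59], [255, [0.0078, 0.0419, -0.0009], -0.59], [255, [0.0073, 0.042, -0.0009], -0.59], [255, [0.0069, 0.0421, -0.0009], -0.59], [255, [0.0065, 0.0421, -0.0009], -0.59], [255, [0.006, 0.0422, -0.0009], -0.59], [255, [0.0056, 0.0422, -0.0009], -0.59], [255, [0.0052, 0.0423, -0.0009], -0.59]]
```

play_rows:
  rows:
    - [255, [0.009, 0.03, 0], -0.6]
    - [255, [0.009, 0.042, 0], -0.6]
    - [255, [0.008, 0.042, 0], -0.6]
    - [255, [0.008, 0.042, 0], -0.6]
    - [255, [0.007, 0.042, 0], -0.6]
    - [255, [0.007, 0.042, 0], -0.6]
    - [255, [0.006, 0.042, 0], -0.6]
    - [255, [0.006, 0.042, 0], -0.6]
    - [255, [0.005, 0.04, 0], -0.6]
    - [255, [0.005, 0.03, 0], -0.6]

```text
clock: 10.7
eef_pos: [0.5192, 0.2042, 0.1935]
orientation: [[-0.982, 0.19, 0.018], [0.19, 0.982, -0.002], [-0.018, 0.001, -1.0]]
contact_force: [0.2, -1.2, -0.9]
grip_width: 0.0161
```

play_rows:
  rows:
    - [255, [0.001, 0.01, 0], 0]
    - [255, [0, 0, 0], 0]

```text
clock: 10.9
eef_pos: [0.52, 0.2182, 0.1947]
orientation: [[-0.982, 0.186, 0.019], [0.186, 0.983, -0.002], [-0.019, 0.002, -1.0]]
contact_force: [-0.5, -0.5, -0.7]
grip_width: 0.016
```

```bash
python3 plan.py .521 .2184 .15 169 255 .02;python3 - <<'E'
from h import *
p,im=snap("wrist","pics/w7.png");p,im=snap("scene","pics/s7.png")
cv2.imwrite("pics/s7c.png",cv2.convertScaleAbs(cv2.resize(im[100:200,250:370,::-1],None,fx=6,fy=6,interpolation=cv2.INTER_CUBIC),alpha=1.3))
E
```

```text
t 10.9 p [0.52   0.2182 0.1947] yaw 169.3 Rz [ 0.019 -0.002 -1.   ] F [-0.5 -0.5 -0.7] w 0.016
3
[[255, [-0.0003, 0.0001, 0.0149], 0.09], [255, [-0.0003, 0.0001, 0.0149], 0.09], [255, [-0.0003, 0.0001, 0.0149], 0.09]]
```

View pics/w7.png

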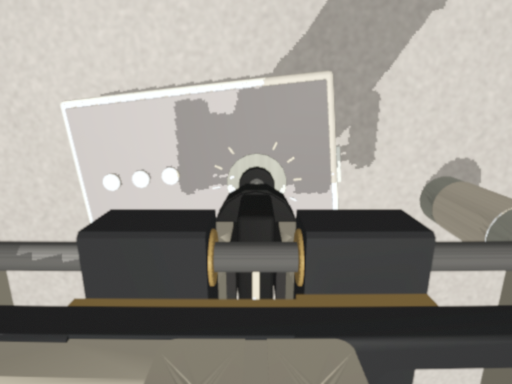

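View pics/s7c.png

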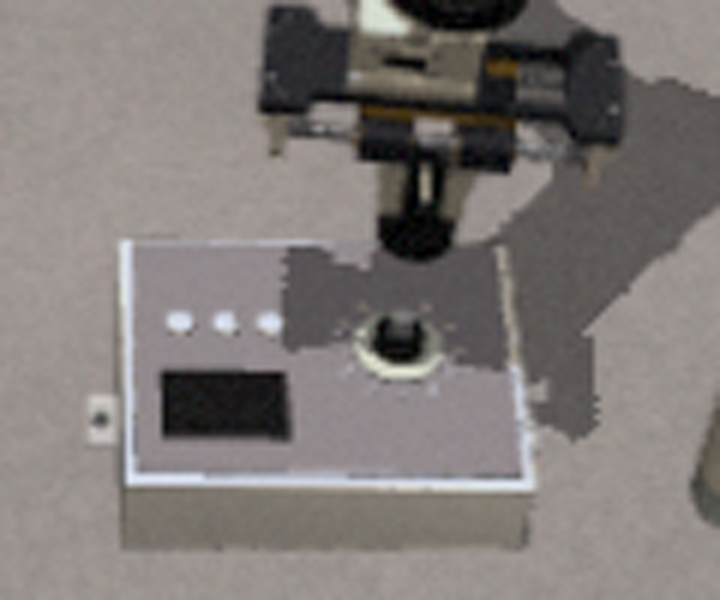

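```bash
python3 - <<'E'
from h import *
s=ctrl.read_state();R=np.array(s['orientation']);t=np.array(s['eef_pos']);p=ctrl.camera_params("wrist")
th=np.linspace(-1.57,1.57,9)
for h in (.0054,.0244):
    P=[t+R@np.array([.0225*np.cos(a),.0225*np.sin(a),h]) for a in th]
    print(proj(p,P).round(1).tolist())
im=cv2.imread("pics/w7.png")
cv2.imwrite("pics/w7c.png",cv2.convertScaleAbs(cv2.resize(im[155:245,205:310],None,fx=7,fy=7,interpolation=cv2.INTER_CUBIC),alpha=2,beta=30))
E
```

```text
[[215.5, 231.7], [218.2, 216.7], [226.9, 203.8], [240.5, 195.0], [256.7, 191.9], [272.9, 195.0], [286.4, 203.8], [295.1, 216.7], [297.8, 231.7]]
[[219.3, 220.1], [221.8, 206.5], [229.7, 194.7], [241.9, 186.7], [256.6, 183.8], [271.2, 186.7], [283.4, 194.7], [291.3, 206.5], [293.7, 220.1]]
```

View pics/w7c.png

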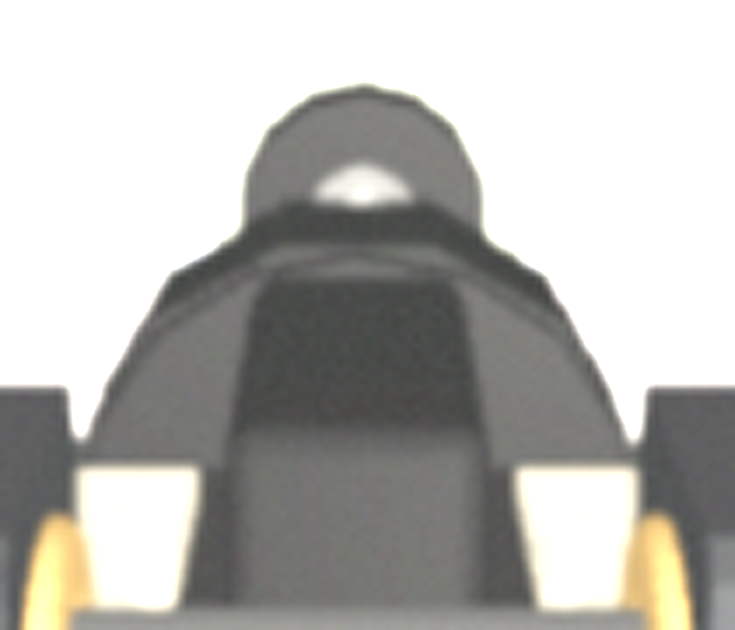

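play_rows:
  grip_force: 45
  rows:
    - [255, [0, 0, 0.012], 0]
    - [255, [0, 0, 0.015], 0]
    - [255, [0, 0, 0.012], 0]
    - [255, [0, 0, 0.008], 0]
    - [255, [0, 0, 0.004], 0]
    - [255, [0, 0, 0], 0]
    - [255, [0, 0, 0], 0]

```text
clock: 11.7
eef_pos: [0.5205, 0.2107, 0.1401]
orientation: [[-0.981, 0.194, 0.018], [0.194, 0.981, -0.002], [-0.018, 0.001, -1.0]]
contact_force: [-1.1, 0.1, -0.6]
grip_width: 0.016
```

```bash
python3 plan.py .521 .2184 .13 169 255 .01
```

```text
t 11.7 p [0.5205 0.2107 0.1401] yaw 168.8 Rz [ 0.018 -0.002 -1.   ] F [-1.1  0.1 -0.6] w 0.016
2
[[255, [0.0005, 0.0038, 0.0051], -0.09], [255, [0.0005, 0.0038, 0.0051], -0.09]]
```

play_rows:
  rows:
    - [255, [0, 0.005, 0.003], 0]
    - [255, [0, 0.003, 0.002], 0]
    - [255, [0, 0, 0], 0]
    - [255, [0, 0, 0], 0]
    - [255, [0, 0, 0], 0]

```text
clock: 12.2
eef_pos: [0.523, 0.2203, 0.136]
orientation: [[-0.981, 0.193, 0.02], [0.193, 0.981, -0.001], [-0.02, 0.003, -1.0]]
contact_force: [0.1, -0.3, -0.5]
grip_width: 0.0154
```

```bash
python3 plan.py .521 .2184 .126 169 255 .01
```

```text
t 12.2 p [0.523  0.2203 0.136 ] yaw 168.9 Rz [ 0.02  -0.001 -1.   ] F [ 0.1 -0.3 -0.5] w 0.0154
2
[[255, [0.0008, -0.0011, 0.005], -0.07], [255, [0.0008, -0.0011, 0.005], -0.07]]
```

play_rows:
  rows:
    - [255, [0.001, -0.001, 0.003], 0]
    - [255, [0.001, -0.001, 0.003], 0]
    - [255, [0, 0, 0.001], 0]
    - [255, [0, 0, 0], 0]
    - [255, [0, 0, 0], 0]

```text
clock: 12.7
eef_pos: [0.5204, 0.2183, 0.1284]
orientation: [[-0.981, 0.193, 0.02], [0.193, 0.981, -0.001], [-0.02, 0.003, -1.0]]
contact_force: [-0.7, -0.0, -0.8]
grip_width: 0.0158
```

```bash
python3 plan.py .521 .2184 .11 169 255 .005
```

```text
t 12.7 p [0.5204 0.2183 0.1284] yaw 168.9 Rz [ 0.02  -0.001 -1.   ] F [-0.7 -0.  -0.8] w 0.0158
4
[[255, [-0.0001, 0.0, 0.0046], -0.04], [255, [-0.0001, 0.0, 0.0046], -0.04], [255, [-0.0001, 0.0, 0.0046], -0.04], [255, [-0.0001, 0.0, 0.0046], -0.04]]
```

play_rows:
  rows:
    - [255, [0, 0, 0.003], 0]
    - [255, [0, 0, 0.003], 0]
    - [255, [0, 0, 0.003], 0]
    - [255, [0, 0, 0.003], 0]

```text
clock: 13.1
eef_pos: [0.5211, 0.2185, 0.116]
orientation: [[-0.981, 0.193, 0.021], [0.193, 0.981, -0.0], [-0.021, 0.004, -1.0]]
contact_force: [-0.7, 0.2, -0.6]
grip_width: 0.0157
```

```bash
python3 plan.py .521 .2184 .108 169 255 .005
```

```text
t 13.1 p [0.5211 0.2185 0.116 ] yaw 168.9 Rz [ 0.021 -0.    -1.   ] F [-0.7  0.2 -0.6] w 0.0157
2
[[255, [0.0, -0.0001, 0.004], -0.07], [255, [0.0, -0.0001, 0.004], -0.07]]
```

play_rows:
  rows:
    - [255, [0, 0, 0.003], 0]
    - [255, [0, 0, 0.003], 0]
    - [255, [0, 0, 0.002], 0]

```text
clock: 13.4
eef_pos: [0.5212, 0.2185, 0.1071]
orientation: [[-0.981, 0.193, 0.021], [0.193, 0.981, -0.001], [-0.02, 0.003, -1.0]]
contact_force: [-2.1, 0.5, 4.2]
grip_width: 0.0159
```

play_rows:
  rows:
    - [255, [0, 0, 0.002], 0]
    - [255, [0, 0, 0.002], 0]

```text
clock: 13.6
eef_pos: [0.5213, 0.2185, 0.1036]
orientation: [[-0.981, 0.193, 0.021], [0.193, 0.981, -0.001], [-0.021, 0.003, -1.0]]
contact_force: [-2.7, 0.2, 6.1]
grip_width: 0.0157
```

play_rows:
  rows:
    - [255, [0, 0, 0.002], 0]
    - [255, [0, 0, 0.001], 0]
    - [255, [0, 0, 0.001], 0]

```text
clock: 13.9
eef_pos: [0.5213, 0.2185, 0.1008]
orientation: [[-0.981, 0.192, 0.021], [0.192, 0.981, -0.001], [-0.021, 0.003, -1.0]]
contact_force: [-1.9, -1.0, 6.8]
grip_width: 0.0158
```

```bash
python3 plan.py .521 .2184 .1017 169 255 .005;python3 - <<'E'
from h import *
p,im=snap("scene","pics/s8.png")
cv2.imwrite("pics/s8c.png",cv2.convertScaleAbs(cv2.resize(im[100:200,140:380,::-1],None,fx=3.3,fy=3.3,interpolation=cv2.INTER_CUBIC),alpha=1.3))
p,im=snap("wrist","pics/w8.png")
for i in range(4):
    ctrl.capture("top");s=ctrl.read_state();print(s['clock'],s['eef_pos'].round(4),s['contact_force'].round(1))
E
```

```text
t 13.9 p [0.5213 0.2185 0.1008] yaw 168.9 Rz [ 0.021 -0.001 -1.   ] F [-1.9 -1.   6.8] w 0.0158
1
[[255, [0.0002, -0.0001, -0.0009], -0.09]]
14.05 [0.5213 0.2185 0.1009] [-3.3 -0.1  7.6]
14.1 [0.5213 0.2185 0.1009] [-3.  -0.1  6.6]
14.15 [0.5213 0.2185 0.1009] [-3.4 -0.2  6.9]
14.2 [0.5213 0.2185 0.1009] [-2.2 -1.   7. ]
```

View pics/s8c.png

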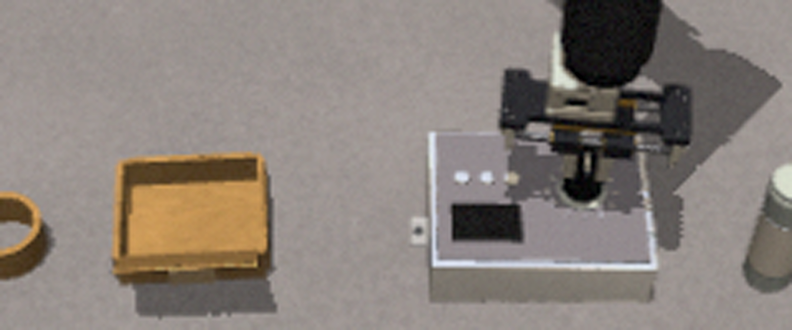

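View pics/w8.png

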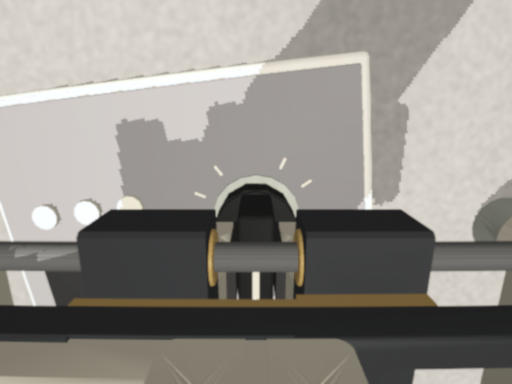

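```bash
python3 - <<'E'
from h import *
ctrl.sign_off()
s=ctrl.read_state();print(s['clock'],s['eef_pos'].round(4),s['contact_force'].round(1),s['grip_width'])
E
```

```text
the job is handed in; nothing more can be done
the job is handed in; nothing more can be done
```

The job was handed in at about 14.2 s of the 61 s allowed. The knob was on the shaft, pressed in and still held by the gripper. No verdict was reported, and a state reading I tried after handing in was refused, so these checks all date from just before.

- **Flap:** I pushed it outward with the closed fingers. The top and scene pictures put it at about 135–138° from shut, inside the 120–150° range. A later scene picture showed it still folded out.
- **Knob:** I gripped it by its wing, lifted it out and turned it about 6° to match the shaft flat, which I measured at −11°.
- **Fit on the shaft:** The bore slid over the shaft with no noticeable force. Resistance began at a tool height of about 0.108 m, which matches the knob resting on the collar.
- **Press:** The tool ended at 0.1009 m, about 7 of the 8 mm travel. The sensor read 6.6–7.6 N upward, which agrees with the spring. It also read a steady 2–3 N sideways. The tool leans 0.02 rad, against a limit of 0.15.
- **Grip:** The fingers were 15.8 mm apart on the 16 mm wing, with 45 N of grip set.
- **Bystanders:** I kept clear of the spray can, tape roll and screwdriver. The last scene picture shows the can and tape standing; I did not measure their positions, and I did not check the screwdriver again.

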